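# Put the seasonings back on their own coasters

### The job

The seasonings have been put back on one another's coasters. Change them round so that the salt shaker stands on the blue coaster, the pepper mill on the dark wooden one, the red-capped spice jar on the red one, and the lemon lies on the yellow one, each in the middle of its coaster; the black coaster is free for parking something on the way and ends up empty. Knock nothing over and leave the drinking glass where it is.

Things in the scene. Friction and masses are not known exactly. Their poses are not given: they have to be found in the camera images.
- salt_centre (a point): the salt shaker: clear glass with white salt and a light grey domed top, round, loose, 90 mm tall, 0.1 kg; 44 mm thick up to 74 mm above its foot, the cap above that 34 mm. This point is on its axis half-way up, 45 mm above its foot; z is its axis, up. At the start it stands on the red or the yellow coaster.
- mill_centre (a point): the pepper mill: dark brown wood with a small metal knob on top, round, loose, 130 mm tall, 0.18 kg; 58 mm thick at the foot and up to 94 mm above it, the head from 94 to 119 mm above the foot is up to 50 mm thick, the knob on top 12 mm. The head does not turn. This point is on its axis half-way up, 65 mm above its foot; z is its axis, up. At the start it stands on the red or the yellow coaster.
- spice_centre (a point): the spice jar: glass with a red cap, round, loose, 106 mm tall, 0.11 kg; 42 mm thick, the cap (from 85 mm above its foot to the top) 45 mm. This point is on its axis half-way up, 53 mm above its foot; z is its axis, up. At the start it stands on the blue or the wooden coaster.
- lemon_centre (a point): a yellow lemon, loose, lying on its side, 78 mm long, 55 mm wide, 56 mm high, 0.11 kg. This point is its centre, 28 mm above its underside; x is its long axis (any direction at the start), so it is best taken across that, at its 55 mm width. At the start it lies on the blue or the wooden coaster.
- coaster_blue_mid (a point): a round blue coaster fixed to the worktop, 92 mm across, with a low rim: flat floor 84 mm across and 5 mm above the worktop (z = 0), rim 4 mm thick, 8 mm high in all. This point is the middle of its floor. The salt shaker belongs here.
- coaster_wood_mid (a point): a round dark wooden coaster fixed to the worktop, 92 mm across, with a low rim: flat floor 84 mm across and 5 mm above the worktop (z = 0), rim 4 mm thick, 8 mm high in all. This point is the middle of its floor. The pepper mill belongs here.
- coaster_red_mid (a point): a round red coaster fixed to the worktop, 92 mm across, with a low rim: flat floor 84 mm across and 5 mm above the worktop (z = 0), rim 4 mm thick, 8 mm high in all. This point is the middle of its floor. The spice jar belongs here.
- coaster_yellow_mid (a point): a round yellow coaster fixed to the worktop, 92 mm across, with a low rim: flat floor 84 mm across and 5 mm above the worktop (z = 0), rim 4 mm thick, 8 mm high in all. This point is the middle of its floor. The lemon belongs here.
- coaster_black_mid (a point): a round black coaster fixed to the worktop, 92 mm across, with a low rim: flat floor 84 mm across and 5 mm above the worktop (z = 0), rim 4 mm thick, 8 mm high in all. This point is the middle of its floor. It is empty at the start and nothing belongs on it: a free spot.
- glass_centre (a point): a bystander: an empty clear drinking glass, loose, 80 mm across and 91 mm tall, standing at the left, beyond the coasters. This point is on its axis, 45 mm above the worktop. Other household things (tins, a mug, a timer, a brush; up to 110 mm high) stand still farther back, at least 30 mm beyond every coaster.
There are look-alikes about, which are no part of the job. Of the things that look like the part that bears lemon_centre, the larger one is meant. What is shaped like the part that bears spice_centre but purple is not meant.

How it is judged:
At the end, for the whole second after the job is handed in: Salt shaker on the blue, pepper mill on the wooden, spice jar on the red, lemon on the yellow coaster: within 15 mm of its middle, resting on its floor (height within 8 mm), upright within 0.1 rad (lemon lying), released, at rest; the glass within 20 mm of its start (horizontal distance between salt_centre and coaster_blue_mid below 0.015 m and height (world z) of salt_centre between 0.042 and 0.058 m and linear speed of each of salt, mill, spice, lemon below 0.02 m/s and contact force between the fingers and salt below 0.1 N and angle between each of salt_centre, mill_centre, spice_centre's own z axis and vertical below 0.1 rad and horizontal distance between mill_centre and coaster_wood_mid below 0.015 m and height (world z) of mill_centre between 0.062 and 0.078 m and contact force between the fingers and mill below 0.1 N and horizontal distance between spice_centre and coaster_red_mid below 0.015 m and height (world z) of spice_centre between 0.05 and 0.066 m and contact force between the fingers and spice below 0.1 N and horizontal distance between lemon_centre and coaster_yellow_mid below 0.015 m and height (world z) of lemon_centre between 0.025 and 0.041 m and contact force between the fingers and lemon below 0.1 N and distance of glass_centre from where it was at the start of the episode below 0.02 m); the robot touches nothing.
It fails at once if the salt shaker is knocked over (angle between salt_centre's own z axis and vertical above 0.6 rad).
It fails at once if the pepper mill is knocked over (angle between mill_centre's own z axis and vertical above 0.6 rad).
It fails at once if the spice jar is knocked over (angle between spice_centre's own z axis and vertical above 0.6 rad).
It fails at once if the drinking glass is knocked over (angle between glass_centre's own z axis and vertical above 0.6 rad).
It fails at once if the drinking glass is moved by more than 20 mm (distance of glass_centre from where it was at the start of the episode above 0.02 m).
It also fails if it takes over 109 s, if anything falls off the work surface, if the arm or the gripper's body presses on something with over 40 N, if the wrist force passes 120 N, or if a joint passes its speed limit or range.

### The arm

A 6-joint arm with a two-finger parallel gripper is mounted at the origin on a cart in front of the work surface, level with it; the furniture and walls round the work are solid. World frame = base frame: x ahead of the robot, y to its left, z up, the work surface at z = 0. Lengths are in m, angles in rad, forces in N, time in s.
With the tool pointing down it reaches from about 0.35 to 0.775 m from the base axis. Payload 5.5 kg.
Tool frame: the origin (TCP) lies between the finger pads; the fingertips stand 11 mm ahead of it and the grasp point (between the pads) lies 8 mm behind it (tips_ahead is the distance from the TCP to the fingertips, in m); z points along the fingers, y is the line along which they close (so a half turn about z gives the same grasp; the last joint's range is limited). The gripper opens to 85 mm and grips with 20 to 120 N. Pads are 22 mm wide; open, the fingers measure 114 mm over their backs; the gripper's body (76 mm by 85 mm) begins 54 mm behind the grasp point. The pads swing forward as they close: fully open they stand 13 mm farther back than shut.
Start: joints at [-1.336, 0.313, 0.046, 1.304, 0, 1.431], TCP at [0.21, -0.535, 0.213] pointing down, gripper open.
Joint ranges: [-2.76, 2.76], [-0.86, 1.69], [-1.03, 1.26], [-2.2, 2.34], [-1.47, 1.5], [-3.14, 3.14]. Speed limits (rad/s): [2.57, 2.57, 3.14, 3.14, 3.14, 3.14].

### API

Orientations are given as a unit quaternion [w, x, y, z].
In Python, from workcell import * gives the robot as it stands. The module is installed in compiled form; this text tells all that it offers.
- The arm moves only by the tool jog_arm, never from a script. Its argument "moves" is a list of rows, each an object with "fingers": the closure, from 0 (fully open) to 1 (shut); "slide": the shift along the tool's x, y, z in mm, a list of three; "angular": the turn, a rotation vector about the tool's x, y, z in degrees, a list of three. A call has 1 to 10 rows; each row is the pose to reach, as a shift and turn from the pose commanded when the call began, along the tool's axes at that moment; what a row does not reach only later rows make up. A row lasts 1/12 s, in which the tool goes at most 41.7 mm and 7.16 degrees, less where a joint would pass 70% of its speed; a pose out of reach is approached as far as the arm can. A call with a gripper value outside its range is refused whole. The fingers move at their own pace and stop on an object; "squeeze" is the grip in N (left out, the last holds). Time passes only in rows, so rows that repeat a pose let the fingers close. It gives the time, the measured TCP pose, the force, the opening and the grip force at its end, in the units of the state.
- get_state(): the state, without advancing time (a new reading comes with each control period).
- read_camera(name): name is "scene" or "side" or "wrist"; returns a dict with "color" (384x512x3 uint8, red, green, blue), "fovy" (degrees; the focal length in pixels is half the picture's height over the tangent of half this angle, whatever the lens; pixels are square), "cx", "cy" (the principal point, pixels), "D" ([k1, k2, p1, p2, k3] as OpenCV has them; the pictures are not rectified), "world_from_camera" (4x4, takes a point from camera to world coordinates); the wrist camera has in their place "tool_from_camera" (4x4, takes a point from camera to tool coordinates, whose origin is the TCP and whose axes are the flange's). Camera axes: x right, y down, z forward; pixel columns grow to the right and rows downward; lengths in m; the calibration is good to about 2 mm. A picture is of the moment at which its call begins: read the wrist's pose just before it. There is no depth.
- hand_in(): hands the job in; it is judged then, once.
Trained networks look in a picture, given as the dict that the camera call returned (one of the last four; its "shot" number tells which), for a name from the list of things; names that differ only in an ending like _2 or _b are one class to them, and where a whole thing is asked for, a point or a joint stands for the part that bears it (a point fixed in the world has none). Each returns a list of dicts, best first, with "p" (0 to 1); they miss things now and then, are a little off and sometimes report something else, mostly with a low value. They report only what shows in the picture. A call takes as long as a camera call. They do not tell look-alikes from the thing itself.
- look_for(target, picture): "point" ([column, row] in pixels, amid what is visible of it).
- tip_of(target, picture): "point" ([column, row] in pixels: a listed point, or the origin of a listed thing).
The state is a dict: "clock": time; "joint_pos": joint angles; "qvel": joint speeds; "tau": joint torques, N m; "tcp_pos": TCP position; "orientation": TCP orientation; "wrist_force": force on the tool from outside, world axes, zero at the start; "ft_torque": the same for the moment, N m; "finger_gap": finger opening in m; "grip_force": force on a finger pad.
Only numpy, scipy, OpenCV 4.12 (cv2) and the standard library are available. Lean on these libraries where they do the work, as an engineer would, in place of code of your own. Each camera call takes 0.05 s, during which the arm holds its last target. There are 200 camera calls.

## Working session

There is one attempt and no reset: what is moved stays moved. The work goes in short steps, Python scripts to look and compute and a tool call to move; the robot and the scene stay as the last step left them, time stands still between calls to the robot, and variables do not carry over. Pictures are saved under pics/ and viewed, at most 14 in all, crops included, and the job is handed in when it is done.

Besides the shell and the picture viewer there is one more tool, called after "Call:" as name(argument=value, ...), one argument or row to a line, values as JSON. jog_arm: Moves the arm, as the interface text tells. Its arguments: {"type":"object","properties":{"moves":{"type":"array","items":{"type":"object","properties":{"fingers":{"type":"number"},"slide":{"type":"array","items":{"type":"number"}},"angular":{"type":"array","items":{"type":"number"}}}}},"squeeze":{"type":"number"}},"required":["moves"]}

```bash
mkdir -p pics
cat > h.py <<'E'
from workcell import *
import numpy as np, cv2
from scipy.spatial.transform import Rotation as R
def K(p):
    f=p["color"].shape[0]/2/np.tan(np.radians(p["fovy"])/2)
    return np.array([[f,0,p["cx"]],[0,f,p["cy"]],[0,0,1]])
def shot(n):
    s=get_state(); p=read_camera(n)
    if n=="wrist":
        T=np.eye(4);w,x,y,z=s["orientation"];T[:3,:3]=R.from_quat([x,y,z,w]).as_matrix();T[:3,3]=s["tcp_pos"]
        p["W"]=T@np.array(p["tool_from_camera"])
    else: p["W"]=np.array(p["world_from_camera"])
    return p
def ray(p,uv,z):
    u=cv2.undistortPoints(np.array([[uv]],float),K(p),np.array(p["D"],float))[0,0]
    d=p["W"][:3,:3]@[u[0],u[1],1]; o=p["W"][:3,3]
    return o+d*(z-o[2])/d[2]
def save(p,n): cv2.imwrite("pics/"+n,cv2.cvtColor(p["color"],cv2.COLOR_RGB2BGR))
Z=dict(salt_centre=.05,mill_centre=.07,spice_centre=.058,lemon_centre=.033,coaster_blue_mid=.005,coaster_wood_mid=.005,coaster_red_mid=.005,coaster_yellow_mid=.005,coaster_black_mid=.005,glass_centre=.045)
E
cat > a.py <<'E'
from h import *
for n in ("scene","side"):
    p=shot(n); save(p,n+"0.png"); print(n,p["W"][:3,3].round(2))
    for t,z in Z.items():
        print(t,[(np.round(d["point"]).astype(int).tolist(),round(d["p"],2),ray(p,d["point"],z)[:2].round(3).tolist()) for d in tip_of(t,p)[:3]])
s=get_state(); print(s)
E
python3 a.py
```

```text
scene [0.06 0.44 0.72]
salt_centre [([354, 195], 0.83, [0.443, -0.049]), ([266, 236], 0.67, [0.448, 0.178])]
mill_centre [([297, 148], 0.97, [0.616, -0.012])]
spice_centre [([186, 280], 0.82, [0.432, 0.36]), ([143, 252], 0.76, [0.532, 0.408])]
lemon_centre [([312, 217], 0.8, [0.449, 0.059])]
coaster_blue_mid [([266, 246], 0.59, [0.451, 0.174])]
coaster_wood_mid [([187, 297], 0.89, [0.429, 0.366])]
coaster_red_mid [([353, 210], 0.73, [0.435, -0.05])]
coaster_yellow_mid [([299, 168], 0.78, [0.61, -0.021])]
coaster_black_mid [([213, 205], 0.71, [0.609, 0.219]), ([188, 291], 0.28, [0.439, 0.36])]
glass_centre [([123, 218], 0.61, [0.643, 0.413])]
side [0.05 1.01 0.43]
salt_centre [([346, 177], 0.73, [0.437, -0.037])]
mill_centre [([274, 158], 0.83, [0.623, -0.021])]
spice_centre [([261, 240], 0.98, [0.428, 0.368])]
lemon_centre [([298, 211], 0.81, [0.456, 0.172]), ([323, 200], 0.57, [0.439, 0.087])]
coaster_blue_mid [([304, 226], 0.55, [0.442, 0.173]), ([263, 239], 0.45, [0.48, 0.272])]
coaster_wood_mid [([261, 263], 0.56, [0.435, 0.354])]
coaster_red_mid [([349, 189], 0.66, [0.444, -0.08
[... 197 characters left out ...]
)]
{'clock': 1.1, 'joint_pos': array([-1.33557914e+00,  3.13172006e-01,  4.60641870e-02,  1.30358933e+00,
       -3.49778370e-06,  1.43117686e+00]), 'qvel': array([-0.00133148, -0.00044566,  0.00013358, -0.00068023, -0.00048246,
       -0.00031427]), 'tau': array([ 5.83492124e-05, -4.80478656e+01,  2.98818308e+01,  2.34597519e-04,
       -3.94490235e-04, -5.38923359e-06]), 'tcp_pos': array([ 0.21050583, -0.53511331,  0.21312445]), 'orientation': array([4.96171933e-05, 9.82488533e-01, 1.86323054e-01, 6.22561414e-07]), 'wrist_force': array([-0.06419236, -0.1549216 ,  1.25041   ]), 'ft_torque': array([ 0.03067496,  0.04642538, -0.02657637]), 'grip_force': 0.0, 'finger_gap': 0.08535898340712866}
```

View pictures.

View pics/scene0.png

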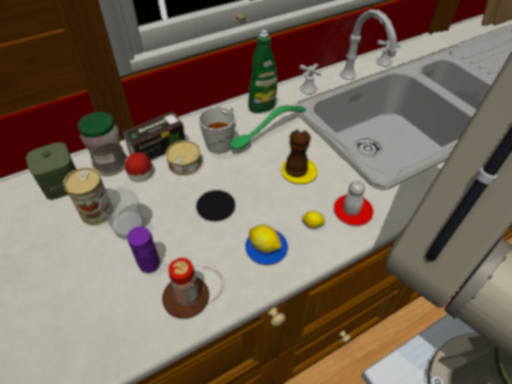

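View pics/side0.png

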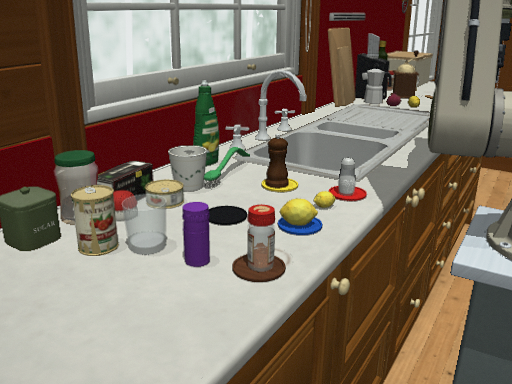

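The scene shows salt on red (354,195), mill on yellow (297,148), the red-capped jar on wood (186,280) and the large lemon on blue (266,238).
- **Lemons:** (266,238) and (313,218). The larger one, on blue, is meant.
- **Jars:** red-capped (186,280) and purple (145,250). The red-capped one is meant.

Order: salt→black, spice→red, mill→wood, lemon→yellow, salt→blue.

Call:
jog_arm(
  moves=[
    {"slide": [272,-260,-60],"angular": [0,0,-68.5],"fingers": 0},
    {"slide": [272,-260,-60],"angular": [0,0,-68.5],"fingers": 0},
    {"slide": [272,-260,-60],"angular": [0,0,-68.5],"fingers": 0},
    {"slide": [272,-260,-60],"angular": [0,0,-68.5],"fingers": 0},
    {"slide": [272,-260,-60],"angular": [0,0,-68.5],"fingers": 0},
    {"slide": [272,-260,-60],"angular": [0,0,-68.5],"fingers": 0},
    {"slide": [272,-260,-60],"angular": [0,0,-68.5],"fingers": 0},
    {"slide": [272,-260,-60],"angular": [0,0,-68.5],"fingers": 0},
    {"slide": [272,-260,-60],"angular": [0,0,-68.5],"fingers": 0},
    {"slide": [272,-260,-60],"angular": [0,0,-68.5],"fingers": 0},
  ],
)

```text
clock: 1.93
tcp_pos: [0.3701, -0.1887, 0.2747]
orientation: [0.001, 0.703, 0.711, 0.001]
wrist_force: [-0.8, -0.3, 0.2]
finger_gap: 0.0856
grip_force: 0.0
```

Call:
jog_arm(
  moves=[
    {"slide": [130,60,-30],"angular": [0,0,0]},
    {"slide": [130,60,-30]},
    {"slide": [130,60,-30]},
    {"slide": [130,60,-30]},
    {"slide": [130,60,-30]},
    {"slide": [130,60,-30]},
  ],
)

```text
schema error: expected keys fingers, slide, angular
```

```bash
cat > w.py <<'E'
from h import *
import sys
n=sys.argv[1]; ts=sys.argv[2].split(",")
p=shot("wrist"); save(p,n+".png"); s=get_state(); print(s["tcp_pos"].round(4),s["orientation"].round(3),"cam",p["W"][:3,3].round(3))
for k in ts:
    for t in Z:
        if t.startswith(k) or k=="all":
            print(t,[(np.round(d["point"]).astype(int).tolist(),round(d["p"],2),ray(p,d["point"],Z[t])[:2].round(4).tolist()) for d in tip_of(t,p)[:3] if d["p"]>.3])
E
python3 w.py w1 salt,mill,lemon,coaster_red,coaster_yellow,coaster_blue
```

```text
[ 0.3698 -0.1901  0.2744] [0.001 0.703 0.712 0.001] cam [ 0.368 -0.108  0.436]
salt_centre [([324, 27], 0.69, [0.4402, -0.0445])]
mill_centre []
lemon_centre []
coaster_red_mid [([324, 25], 0.64, [0.4484, -0.0355]), ([315, 40], 0.62, [0.4394, -0.0522])]
coaster_yellow_mid []
coaster_blue_mid []
```

View pics/w1.png

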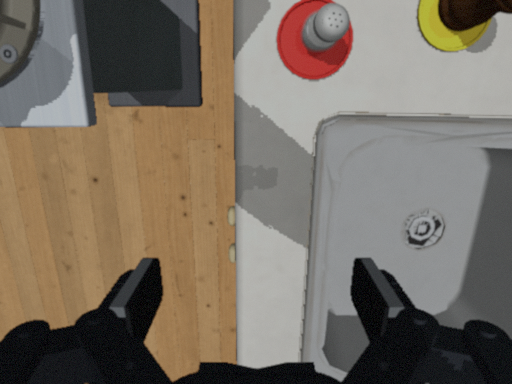

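The wrist view shows the red coaster with the salt at about (316,38) and the yellow coaster with the mill at about (455,20). I'll move so the camera sees more of the coasters.

Call:
jog_arm(
  moves=[
    {"slide": [130,100,-60],"angular": [0,0,0],"fingers": 0},
    {"slide": [130,100,-60],"angular": [0,0,0],"fingers": 0},
    {"slide": [130,100,-60],"angular": [0,0,0],"fingers": 0},
    {"slide": [130,100,-60],"angular": [0,0,0],"fingers": 0},
    {"slide": [130,100,-60],"angular": [0,0,0],"fingers": 0},
    {"slide": [130,100,-60],"angular": [0,0,0],"fingers": 0},
  ],
)

```text
clock: 2.78
tcp_pos: [0.4701, -0.0632, 0.3334]
orientation: [0.0, 0.707, 0.707, 0.0]
wrist_force: [-0.1, -0.4, -1.2]
finger_gap: 0.0857
grip_force: 0.0
```

```bash
cat > c.py <<'E'
# coaster middles by colour + ellipse fit in the wrist picture
from h import *
H=dict(red=[(0,8),(172,180)],yellow=[(22,33)],blue=[(105,125)])
def coasters(p,names=("red","yellow","blue"),draw=True):
    hsv=cv2.cvtColor(p["color"],cv2.COLOR_RGB2HSV); im=cv2.cvtColor(p["color"],cv2.COLOR_RGB2BGR)
    for n in names:
        m=sum(cv2.inRange(hsv,(a,130,70),(b,255,255)) for a,b in H[n])
        m=cv2.morphologyEx(m,cv2.MORPH_OPEN,np.ones((3,3)))
        for c in cv2.findContours(m,cv2.RETR_EXTERNAL,cv2.CHAIN_APPROX_NONE)[0]:
            if cv2.contourArea(c)<300: continue
            e=cv2.fitEllipse(cv2.convexHull(c)); cv2.ellipse(im,e,(0,255,0),1)
            print(n,np.round(e[0],1),np.round(e[1],1),round(e[2]),ray(p,e[0],.007)[:2].round(4))
    return im
if __name__=="__main__":
    import sys
    p=shot("wrist"); s=get_state(); print(s["tcp_pos"].round(4),"cam",p["W"][:3,3].round(3))
    cv2.imwrite("pics/"+sys.argv[1],coasters(p))
E
python3 c.py w2.png; python3 w.py w2b salt,mill,lemon,coaster_red,coaster_yellow,coaster_blue
```

```text
[ 0.469  -0.0641  0.3327] cam [0.469 0.018 0.495]
red [234.6 135.6] [60.8 61.9] 140 [ 0.4379 -0.0497]
yellow [349.6 110.2] [59.9 65. ] 31 [ 0.6037 -0.013 ]
yellow [243.7  59.9] [26.3 37. ] 39 [0.4522 0.0541]
[ 0.4682 -0.0646  0.3323] [-0.     0.708  0.706 -0.001] cam [0.468 0.017 0.494]
salt_centre [([234, 136], 0.97, [0.4389, -0.0444])]
mill_centre [([371, 110], 0.56, [0.6112, -0.0102])]
lemon_centre [([244, 59], 0.95, [0.4525, 0.0519]), ([372, 111], 0.65, [0.6248, -0.0126])]
coaster_red_mid [([239, 137], 0.95, [0.4421, -0.0526])]
coaster_yellow_mid [([354, 110], 0.84, [0.6093, -0.013]), ([234, 136], 0.74, [0.4345, -0.0509]), ([239, 137], 0.59, [0.443, -0.0526])]
coaster_blue_mid []
```

View pics/w2.png

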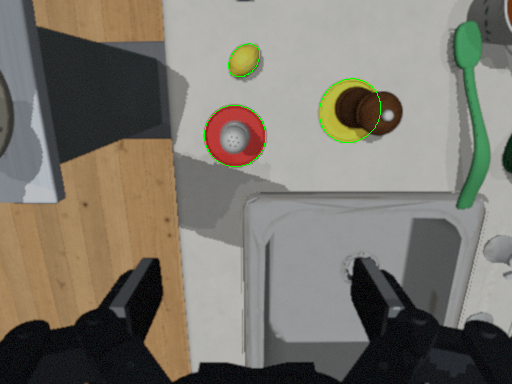

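Picture: red coaster ringed at (235,136) with the salt in it, small lemon (244,60), yellow coaster (350,110) with the mill on it. I'll go down onto the salt.

Call:
jog_arm(
  moves=[
    {"slide": [16,-31,0],"angular": [0,0,0],"fingers": 0},
    {"slide": [16,-31,40],"angular": [0,0,0],"fingers": 0},
    {"slide": [16,-31,289],"angular": [0,0,0],"fingers": 0},
    {"slide": [16,-31,289],"angular": [0,0,0],"fingers": 0},
    {"slide": [16,-31,289],"angular": [0,0,0],"fingers": 0},
    {"slide": [16,-31,289],"angular": [0,0,0],"fingers": 0},
    {"slide": [16,-31,289],"angular": [0,0,0],"fingers": 0},
    {"slide": [16,-31,289],"angular": [0,0,0],"fingers": 0},
    {"slide": [16,-31,289],"angular": [0,0,0],"fingers": 0},
    {"slide": [16,-31,289],"angular": [0,0,0],"fingers": 0},
  ],
)

```text
clock: 4.02
tcp_pos: [0.435, -0.0473, 0.043]
orientation: [-0.002, 0.708, 0.707, -0.001]
wrist_force: [0.0, 0.9, -0.6]
finger_gap: 0.0854
grip_force: 0.0
```

Call:
jog_arm(
  moves=[
    {"slide": [0,0,0],"angular": [0,0,0],"fingers": 0.4},
    {"slide": [0,0,0],"angular": [0,0,0],"fingers": 0.7},
    {"slide": [0,0,0],"angular": [0,0,0],"fingers": 0.7},
    {"slide": [0,0,0],"angular": [0,0,0],"fingers": 0.7},
    {"slide": [0,0,0],"angular": [0,0,0],"fingers": 0.7},
    {"slide": [0,0,0],"angular": [0,0,0],"fingers": 0.7},
  ],
  squeeze=30,
)

```text
clock: 4.52
tcp_pos: [0.4392, -0.0483, 0.046]
orientation: [0.002, 0.707, 0.707, 0.001]
wrist_force: [-0.6, -0.4, 7.0]
finger_gap: 0.0322
grip_force: 29.3
```

The gap of 32 mm is less than the 44 mm body. I'll look before lifting.

Run:
```python
from h import *
p=shot("wrist"); q=shot("side")
a=cv2.resize(p["color"][180:,:],(640,255)); b=cv2.resize(q["color"][110:260,250:450],(440,330))
im=np.zeros((585,640,3),np.uint8); im[:255]=a; im[255:,:440]=b
cv2.imwrite("pics/g1.png",im[...,::-1])
```

```text
(no output)
```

View pics/g1.png

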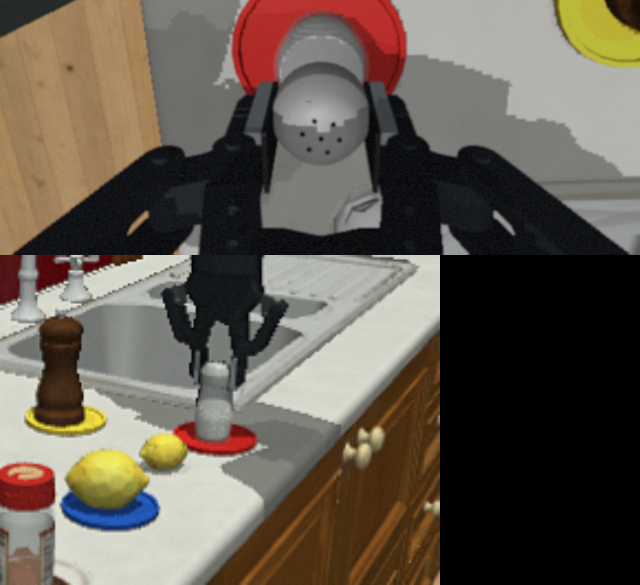

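Run:
```python
from h import *
p=shot("wrist");s=get_state();print(s["tcp_pos"],s["wrist_force"],s["finger_gap"]); print(np.array(p["tool_from_camera"]).round(3),p["fovy"],p["D"])
V=np.linalg.inv(p["W"])
for y in (-.055,-.048,-.040,-.03,-.022):
  P=np.array([[.439,y,z] for z in(.005,.079,.095)])
  c=(V[:3,:3]@P.T).T+V[:3,3]
  print(y,cv2.projectPoints(c,np.zeros(3),np.zeros(3),K(p),np.array(p["D"]))[0].reshape(-1,2).round().tolist())
im=coast=None
from c import coasters
coasters(p,["red"])
```

```text
[ 0.43921528 -0.04826036  0.0459569 ] [ 0.11670292 -0.31628573  7.69817547] 0.031974141261048514
[[ 0.    -0.951 -0.311  0.081]
 [ 1.     0.    -0.    -0.001]
 [ 0.    -0.311  0.951 -0.161]
 [ 0.     0.     0.     1.   ]] 60.18556736312506 [-0.04322055  0.          0.          0.          0.        ]
-0.055 [[257.0, 226.0], [258.0, 292.0], [258.0, 315.0]]
-0.048 [[257.0, 216.0], [258.0, 278.0], [258.0, 300.0]]
-0.04 [[257.0, 205.0], [258.0, 262.0], [258.0, 283.0]]
-0.03 [[257.0, 190.0], [258.0, 242.0], [258.0, 260.0]]
-0.022 [[257.0, 178.0], [258.0, 224.0], [258.0, 241.0]]
red [254.9 218.1] [130.  138.8] 89 [ 0.4378 -0.0484]
```

The shaker seems pinched high, about 6 mm off in y. I'll reopen, shift and take it slightly lower.

Call:
jog_arm(
  moves=[
    {"slide": [0,0,0],"angular": [0,0,0],"fingers": 0},
    {"slide": [0,0,0],"angular": [0,0,0],"fingers": 0},
    {"slide": [0,0,0],"angular": [0,0,0],"fingers": 0},
    {"slide": [5,0,6],"angular": [0,0,0],"fingers": 0},
    {"slide": [5,0,6],"angular": [0,0,0],"fingers": 0.3},
    {"slide": [5,0,6],"angular": [0,0,0],"fingers": 0.6},
    {"slide": [5,0,6],"angular": [0,0,0],"fingers": 0.6},
    {"slide": [5,0,6],"angular": [0,0,0],"fingers": 0.6},
    {"slide": [5,0,6],"angular": [0,0,0],"fingers": 0.6},
  ],
  squeeze=30,
)

```text
clock: 5.42
tcp_pos: [0.4376, -0.0427, 0.0381]
orientation: [0.0, 0.707, 0.707, -0.0]
wrist_force: [-0.1, 1.0, 0.3]
finger_gap: 0.0345
grip_force: 14.3
```

Run:
```python
from h import *
p=shot("wrist"); q=shot("side")
a=cv2.resize(p["color"][180:,:],(640,255)); b=cv2.resize(q["color"][125:210,295:395],(388,330),interpolation=cv2.INTER_CUBIC)
im=np.zeros((585,640,3),np.uint8); im[:255]=a; im[255:,:388]=b
cv2.imwrite("pics/g2.png",im[...,::-1])
```

```text
(no output)
```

View pics/g2.png

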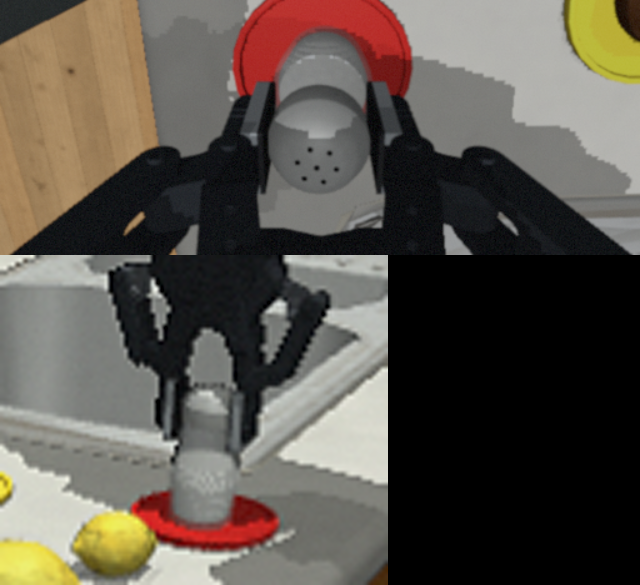

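Pads hold the upper half of the shaker, with the shaker upright in the red coaster. I'll lift it and park it on black.

Call:
jog_arm(
  moves=[
    {"slide": [0,0,0],"angular": [0,0,0],"fingers": 0.7},
    {"slide": [0,0,0],"angular": [0,0,0],"fingers": 0.7},
    {"slide": [0,0,-30],"angular": [0,0,0],"fingers": 0.7},
    {"slide": [0,0,-60],"angular": [0,0,0],"fingers": 0.7},
    {"slide": [0,0,-90],"angular": [0,0,0],"fingers": 0.7},
    {"slide": [20,15,-110],"angular": [0,0,0],"fingers": 0.7},
    {"slide": [50,35,-110],"angular": [0,0,0],"fingers": 0.7},
    {"slide": [80,55,-110],"angular": [0,0,0],"fingers": 0.7},
  ],
  squeeze=35,
)

```text
clock: 6.18
tcp_pos: [0.4942, 0.0376, 0.15]
orientation: [0.002, 0.708, 0.706, 0.001]
wrist_force: [0.7, -1.3, -1.0]
finger_gap: 0.0334
grip_force: 34.2
```

```bash
python3 w.py w3 coaster_blue,coaster_black,lemon
python3 - <<'E'
from h import *
p=shot("wrist");print(get_state()["finger_gap"]);q=shot("side")
b=cv2.resize(q["color"][100:220,230:390],(512,384),interpolation=cv2.INTER_CUBIC)
from c import coasters
a=coasters(p,["blue","yellow"])
im=np.zeros((590,512,3),np.uint8); im[:300]=cv2.resize(a,(400,300)) if 0 else cv2.resize(a,(512,300)); im[300:]=cv2.resize(b,(512,290))[...,::-1]
cv2.imwrite("pics/g3.png",im)
E
```

```text
[0.4975 0.0426 0.1492] [0.001 0.706 0.708 0.003] cam [0.493 0.119 0.311]
coaster_blue_mid []
coaster_black_mid [([398, 251], 0.6, [0.6413, -0.0435])]
lemon_centre [([211, 170], 0.86, [0.4548, 0.0508]), ([208, 8], 0.83, [0.4578, 0.1766])]
0.033555420702267094
blue [209.9  16.1] [108.9 119.9] 169 [0.4528 0.1757]
yellow [369.1 226.6] [81.8 92.4] 64 [ 0.6035 -0.012 ]
yellow [213.4 165.1] [40.  52.9] 42 [0.4513 0.0499]
yellow [206.4   9.5] [72.2 92.3] 67 [0.4501 0.1806]
```

View pics/g3.png

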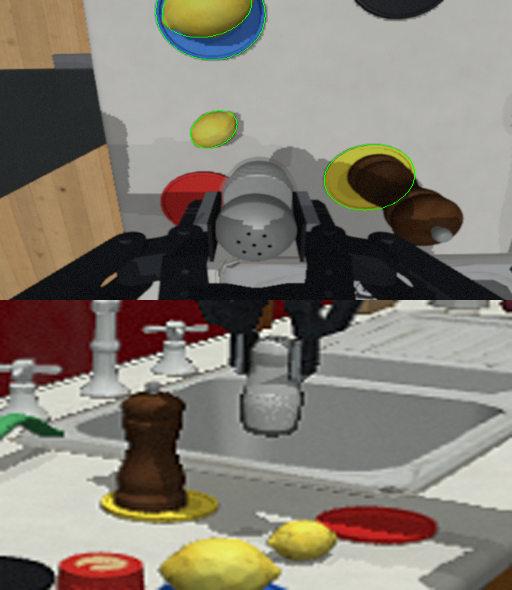

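Salt lifted upright, red coaster empty, mill on yellow, big lemon on blue at (209,16) and small lemon at (213,165). On to black.

Call:
jog_arm(
  moves=[
    {"slide": [30,20,0],"angular": [0,0,0],"fingers": 0.7},
    {"slide": [65,42,0],"angular": [0,0,0],"fingers": 0.7},
    {"slide": [100,65,0],"angular": [0,0,0],"fingers": 0.7},
    {"slide": [135,88,0],"angular": [0,0,0],"fingers": 0.7},
    {"slide": [165,108,0],"angular": [0,0,0],"fingers": 0.7},
    {"slide": [178,116,20],"angular": [0,0,0],"fingers": 0.7},
    {"slide": [178,116,50],"angular": [0,0,0],"fingers": 0.7},
    {"slide": [178,116,80],"angular": [0,0,0],"fingers": 0.7},
    {"slide": [178,116,100],"angular": [0,0,0],"fingers": 0.7},
    {"slide": [178,116,100],"angular": [0,0,0],"fingers": 0.7},
  ],
)

```text
clock: 7.32
tcp_pos: [0.6042, 0.213, 0.0423]
orientation: [-0.003, 0.708, 0.706, -0.005]
wrist_force: [-1.6, -0.7, -1.9]
finger_gap: 0.0333
grip_force: 34.0
```

Run:
```python
from h import *
p=shot("wrist");s=get_state();print(s["tcp_pos"].round(4),s["wrist_force"].round(1))
g=cv2.cvtColor(p["color"],cv2.COLOR_RGB2GRAY); m=cv2.inRange(g,0,45); m[270:]=0; m[200:,:130]=0; m[200:,400:]=0
for c in cv2.findContours(m,cv2.RETR_EXTERNAL,cv2.CHAIN_APPROX_NONE)[0]:
    if cv2.contourArea(c)>300: print(cv2.boundingRect(c))
im=p["color"].copy()
for xy in ((.609,.216),):
  for rr in (.046,):
    P=np.array([[xy[0]+rr*np.cos(a),xy[1]+rr*np.sin(a),.006] for a in np.arange(0,6.3,.1)])
    V=np.linalg.inv(p["W"]);c=(V[:3,:3]@P.T).T+V[:3,3]
    q=cv2.projectPoints(c,np.zeros(3),np.zeros(3),K(p),np.array(p["D"]))[0]
    cv2.polylines(im,[q.astype(np.int32)],True,(0,255,0))
cv2.imwrite("pics/g4.png",im[...,::-1])
```

```text
[0.6058 0.2134 0.0451] [-0.9  0.2 -1.3]
(194, 144, 141, 126)
```

View pics/g4.png

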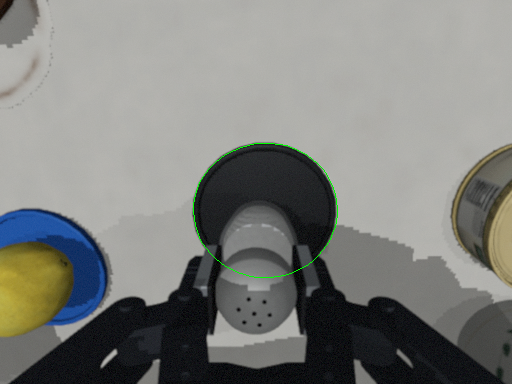

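Black coaster matches (0.609,0.216), with the salt over it. Lower and release.

Call:
jog_arm(
  moves=[
    {"slide": [3,3,4],"angular": [0,0,0],"fingers": 0.7},
    {"slide": [3,3,8],"angular": [0,0,0],"fingers": 0.7},
    {"slide": [3,3,8],"angular": [0,0,0],"fingers": 0.7},
  ],
)

```text
clock: 7.62
tcp_pos: [0.6128, 0.2182, 0.0412]
orientation: [0.001, 0.707, 0.707, 0.001]
wrist_force: [-0.2, 0.2, -1.6]
finger_gap: 0.0332
grip_force: 34.0
```

Call:
jog_arm(
  moves=[
    {"slide": [0,0,0],"angular": [0,0,0],"fingers": 0.7},
    {"slide": [0,0,2],"angular": [0,0,0],"fingers": 0.7},
    {"slide": [0,0,3],"angular": [0,0,0],"fingers": 0.7},
    {"slide": [0,0,3],"angular": [0,0,0],"fingers": 0.7},
  ],
)

```text
clock: 7.95
tcp_pos: [0.6124, 0.2184, 0.0384]
orientation: [0.001, 0.707, 0.707, 0.001]
wrist_force: [-0.4, 0.0, 4.2]
finger_gap: 0.0337
grip_force: 34.4
```

Call:
jog_arm(
  moves=[
    {"slide": [0,0,0],"angular": [0,0,0],"fingers": 0.3},
    {"slide": [0,0,0],"angular": [0,0,0],"fingers": 0},
    {"slide": [0,0,0],"angular": [0,0,0],"fingers": 0},
    {"slide": [0,0,0],"angular": [0,0,0],"fingers": 0},
    {"slide": [0,0,-100],"angular": [0,0,0],"fingers": 0},
    {"slide": [0,0,-100],"angular": [0,0,0],"fingers": 0},
    {"slide": [0,0,-100],"angular": [0,0,0],"fingers": 0},
    {"slide": [20,-182,-220],"angular": [0,0,0],"fingers": 0},
    {"slide": [20,-182,-220],"angular": [0,0,0],"fingers": 0},
    {"slide": [20,-182,-220],"angular": [0,0,0],"fingers": 0},
  ],
)

```text
clock: 8.78
tcp_pos: [0.5066, 0.2296, 0.2058]
orientation: [-0.0, 0.708, 0.707, -0.0]
wrist_force: [0.7, 0.4, 0.1]
finger_gap: 0.0853
grip_force: 0.0
```

Call:
jog_arm(
  moves=[
    {"slide": [10,-90,-50],"angular": [0,0,0],"fingers": 0},
    {"slide": [10,-90,-50],"angular": [0,0,0],"fingers": 0},
    {"slide": [10,-90,-50],"angular": [0,0,0],"fingers": 0},
    {"slide": [10,-90,-50],"angular": [0,0,0],"fingers": 0},
  ],
)

```text
clock: 9.12
tcp_pos: [0.4151, 0.2406, 0.259]
orientation: [0.001, 0.706, 0.708, 0.002]
wrist_force: [0.0, 0.4, -0.4]
finger_gap: 0.0857
grip_force: 0.0
```

```bash
cat > cir.py <<'E'
# draw circles of given x,y,z,r on a wrist picture
from h import *
def draw(p,L,im=None):
    im=p["color"].copy() if im is None else im
    V=np.linalg.inv(p["W"])
    for x,y,z,r in L:
        P=np.array([[x+r*np.cos(a),y+r*np.sin(a),z] for a in np.arange(0,6.3,.1)])
        q=cv2.projectPoints((V[:3,:3]@P.T).T+V[:3,3],np.zeros(3),np.zeros(3),K(p),np.array(p["D"]))[0]
        cv2.polylines(im,[q.round().astype(np.int32)],True,(0,255,0))
    return im
E
python3 w.py w5 spice,coaster_wood,lemon
python3 - <<'E'
from cir import *
p=shot("wrist"); print(get_state()["tcp_pos"])
hsv=cv2.cvtColor(p["color"],cv2.COLOR_RGB2HSV)
for nm,m in (("cap",cv2.inRange(hsv,(0,150,90),(6,255,255))|cv2.inRange(hsv,(174,150,90),(180,255,255))),("wood",cv2.inRange(hsv,(0,60,25),(20,255,120)))):
    m=cv2.morphologyEx(m,cv2.MORPH_OPEN,np.ones((3,3)))
    for c in cv2.findContours(m,cv2.RETR_EXTERNAL,cv2.CHAIN_APPROX_NONE)[0]:
        if cv2.contourArea(c)>600:
            e=cv2.fitEllipse(cv2.convexHull(c)); print(nm,np.round(e[0]),np.round(e[1]),[ray(p,e[0],z)[:2].round(4).tolist() for z in(.006,.111)])
cv2.imwrite("pics/g5.png",draw(p,[(.431,.363,.006,.046),(.431,.363,.111,.0225)])[...,::-1])
E
```

```text
[0.417  0.2404 0.2576] [0.001 0.707 0.708 0.002] cam [0.414 0.321 0.42 ]
spice_centre [([381, 0], 0.7, [0.5371, 0.4058])]
coaster_wood_mid []
lemon_centre [([291, 208], 0.98, [0.4588, 0.1789]), ([284, 290], 0.93, [0.4535, 0.0591])]
[0.41838346 0.23957977 0.25454283]
cap [270. 341.] [48. 58.] [[0.438, -0.049], [0.4328, 0.0456]]
cap [272.  30.] [53. 58.] [[0.4352, 0.3829], [0.4307, 0.3669]]
wood [269.  40.] [79. 85.] [[0.4323, 0.3726], [0.4286, 0.3593]]
```

View pics/g5.png

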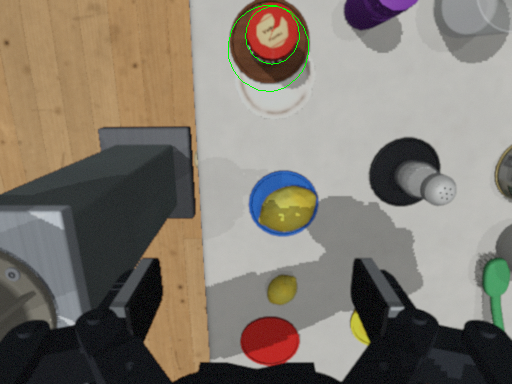

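Wood coaster at (269,40), i.e. (0.432,0.372), with the red-capped jar on it. The purple jar at (380,5) is the look-alike. Blue with the large lemon is at (285,205), small lemon (283,290), red (270,341) and salt upright on black (410,175). I'll take the jar.

Call:
jog_arm(
  moves=[
    {"slide": [128,13,0],"angular": [0,0,0],"fingers": 0},
    {"slide": [128,13,0],"angular": [0,0,0],"fingers": 0},
    {"slide": [128,13,0],"angular": [0,0,0],"fingers": 0},
    {"slide": [128,13,0],"angular": [0,0,0],"fingers": 0},
    {"slide": [128,13,40],"angular": [0,0,0],"fingers": 0},
    {"slide": [128,13,80],"angular": [0,0,0],"fingers": 0},
    {"slide": [128,13,120],"angular": [0,0,0],"fingers": 0},
    {"slide": [128,13,160],"angular": [0,0,0],"fingers": 0},
    {"slide": [128,13,193],"angular": [0,0,0],"fingers": 0},
    {"slide": [128,13,193],"angular": [0,0,0],"fingers": 0},
  ],
)

```text
clock: 10.2
tcp_pos: [0.4261, 0.3639, 0.0541]
orientation: [-0.002, 0.708, 0.707, -0.007]
wrist_force: [-1.2, -0.8, -0.3]
finger_gap: 0.0857
grip_force: 0.0
```

Call:
jog_arm(
  moves=[
    {"slide": [0,0,0],"angular": [0,0,0],"fingers": 0.3},
    {"slide": [0,0,0],"angular": [0,0,0],"fingers": 0.6},
    {"slide": [0,0,0],"angular": [0,0,0],"fingers": 0.7},
    {"slide": [0,0,0],"angular": [0,0,0],"fingers": 0.7},
    {"slide": [0,0,0],"angular": [0,0,0],"fingers": 0.7},
    {"slide": [0,0,0],"angular": [0,0,0],"fingers": 0.7},
  ],
)

```text
clock: 10.7
tcp_pos: [0.4328, 0.3689, 0.0653]
orientation: [0.001, 0.707, 0.707, 0.003]
wrist_force: [-0.5, -0.4, 6.5]
finger_gap: 0.0434
grip_force: 35.7
```

Call:
jog_arm(
  moves=[
    {"slide": [0,0,-30],"angular": [0,0,0],"fingers": 0.7},
    {"slide": [0,0,-65],"angular": [0,0,0],"fingers": 0.7},
    {"slide": [-10,0,-100],"angular": [0,0,0],"fingers": 0.7},
    {"slide": [-45,1,-110],"angular": [0,0,0],"fingers": 0.7},
    {"slide": [-83,2,-110],"angular": [0,0,0],"fingers": 0.7},
    {"slide": [-121,3,-110],"angular": [0,0,0],"fingers": 0.7},
    {"slide": [-159,4,-110],"angular": [0,0,0],"fingers": 0.7},
    {"slide": [-197,5,-110],"angular": [0,0,0],"fingers": 0.7},
    {"slide": [-235,5,-110],"angular": [0,0,0],"fingers": 0.7},
    {"slide": [-260,5,-110],"angular": [0,0,0],"fingers": 0.7},
  ],
)

```text
clock: 11.53
tcp_pos: [0.4355, 0.1052, 0.1736]
orientation: [0.001, 0.708, 0.706, 0.0]
wrist_force: [-0.3, -0.1, -1.6]
finger_gap: 0.0433
grip_force: 36.3
```

Call:
jog_arm(
  moves=[
    {"slide": [-30,0,0],"angular": [0,0,0],"fingers": 0.7},
    {"slide": [-68,0,0],"angular": [0,0,0],"fingers": 0.7},
    {"slide": [-106,0,0],"angular": [0,0,0],"fingers": 0.7},
    {"slide": [-140,0,0],"angular": [0,0,0],"fingers": 0.7},
    {"slide": [-158,0,15],"angular": [0,0,0],"fingers": 0.7},
    {"slide": [-158,0,50],"angular": [0,0,0],"fingers": 0.7},
    {"slide": [-158,0,80],"angular": [0,0,0],"fingers": 0.7},
    {"slide": [-158,0,97],"angular": [0,0,0],"fingers": 0.7},
    {"slide": [-158,0,97],"angular": [0,0,0],"fingers": 0.7},
  ],
)

```text
clock: 12.28
tcp_pos: [0.4327, -0.0497, 0.0729]
orientation: [-0.002, 0.708, 0.707, -0.001]
wrist_force: [-0.6, -0.4, 0.1]
finger_gap: 0.0433
grip_force: 36.3
```

Run:
```python
from cir import *
from c import coasters
p=shot("wrist"); print(get_state()["tcp_pos"],get_state()["wrist_force"])
im=coasters(p,["red","yellow"])[...,::-1].copy()
cv2.imwrite("pics/g6.png",draw(p,[(.438,-.049,.006,.046),(.438,-.049,.018,.021)],im)[...,::-1])
```

```text
[ 0.43405009 -0.04989147  0.0748216 ] [ 0.15885548  0.424933   -0.69458523]
red [256.  287.5] [106.  112.5] 176 [ 0.4313 -0.1201]
red [264.8 202.8] [117.5 124.2] 87 [ 0.4378 -0.0486]
yellow [497.8 154.3] [114.  137.2] 47 [ 0.6026 -0.0123]
yellow [291.6  50.7] [60.4 86.1] 40 [0.4542 0.0539]
```

View pics/g6.png

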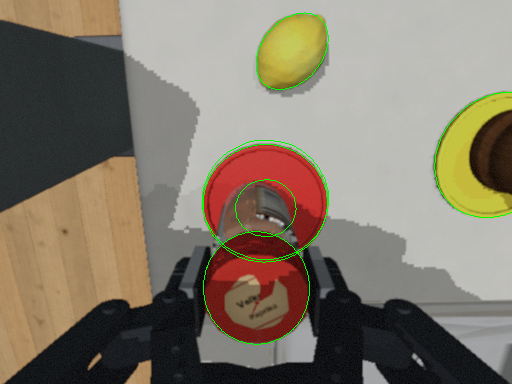

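Jar upright over red; it needs about +5 mm x and −4 mm y. Lower and release.

Call:
jog_arm(
  moves=[
    {"slide": [-4,5,3],"angular": [0,0,0],"fingers": 0.7},
    {"slide": [-4,5,6],"angular": [0,0,0],"fingers": 0.7},
    {"slide": [-4,5,9],"angular": [0,0,0],"fingers": 0.7},
    {"slide": [-4,5,10],"angular": [0,0,0],"fingers": 0.7},
    {"slide": [-4,5,10],"angular": [0,0,0],"fingers": 0.7},
  ],
)

```text
clock: 12.75
tcp_pos: [0.4408, -0.0542, 0.0659]
orientation: [0.0, 0.707, 0.707, 0.0]
wrist_force: [0.8, -0.9, -0.5]
finger_gap: 0.0435
grip_force: 36.3
```

Call:
jog_arm(
  moves=[
    {"slide": [0,0,1],"angular": [0,0,0],"fingers": 0.7},
    {"slide": [0,0,3],"angular": [0,0,0],"fingers": 0.7},
    {"slide": [0,0,3],"angular": [0,0,0],"fingers": 0.7},
  ],
)

```text
clock: 13.0
tcp_pos: [0.4411, -0.0547, 0.0652]
orientation: [0.001, 0.707, 0.707, 0.0]
wrist_force: [-7.5, 0.2, 20.5]
finger_gap: 0.0438
grip_force: 38.4
```

Call:
jog_arm(
  moves=[
    {"slide": [0,0,-3],"angular": [0,0,0],"fingers": 0.5},
    {"slide": [0,0,-3],"angular": [0,0,0],"fingers": 0.2},
    {"slide": [0,0,-3],"angular": [0,0,0],"fingers": 0},
    {"slide": [0,0,-3],"angular": [0,0,0],"fingers": 0},
    {"slide": [0,0,-40],"angular": [0,0,0],"fingers": 0},
    {"slide": [0,0,-80],"angular": [0,0,0],"fingers": 0},
    {"slide": [0,0,-120],"angular": [0,0,0],"fingers": 0},
    {"slide": [0,20,-160],"angular": [0,0,0],"fingers": 0},
    {"slide": [0,40,-190],"angular": [0,0,0],"fingers": 0},
    {"slide": [0,80,-200],"angular": [0,0,0],"fingers": 0},
  ],
)

```text
clock: 13.83
tcp_pos: [0.5211, -0.0544, 0.2689]
orientation: [0.003, 0.707, 0.707, 0.002]
wrist_force: [0.5, -0.4, 1.3]
finger_gap: 0.0853
grip_force: 0.0
```

Call:
jog_arm(
  moves=[
    {"slide": [-30,40,0],"angular": [0,0,0],"fingers": 0},
    {"slide": [-50,70,0],"angular": [0,0,0],"fingers": 0},
    {"slide": [-50,70,0],"angular": [0,0,0],"fingers": 0},
    {"slide": [-50,70,0],"angular": [0,0,0],"fingers": 0},
  ],
)

```text
clock: 14.17
tcp_pos: [0.5918, -0.1056, 0.2596]
orientation: [-0.002, 0.708, 0.706, -0.001]
wrist_force: [-0.8, 0.8, 0.2]
finger_gap: 0.0859
grip_force: 0.0
```

```bash
python3 w.py w7 mill,spice
python3 - <<'E'
from cir import *
from c import coasters
p=shot("wrist"); print(get_state()["tcp_pos"])
im=coasters(p,["red","yellow"])[...,::-1].copy()
cv2.imwrite("pics/g7.png",draw(p,[(.6035,-.0125,.006,.046),(.6035,-.0125,.005,.029),(.6035,-.0125,.124,.006),(.6035,-.0125,.11,.025)],im)[...,::-1])
E
```

```text
[ 0.5904 -0.1046  0.2605] [-0.002  0.708  0.707 -0.001] cam [ 0.592 -0.025  0.421]
mill_centre []
spice_centre [([120, 121], 0.96, [0.4431, -0.058])]
[ 0.58947592 -0.10352174  0.26292104]
red [124.  115.9] [78.9 96.5] 70 [ 0.4246 -0.0554]
yellow [269.5  79.3] [74.7 78.9] 2 [ 0.6041 -0.0132]
yellow [133.7  16.8] [34.7 44.7] 25 [0.4482 0.056 ]
```

View pics/g7.png

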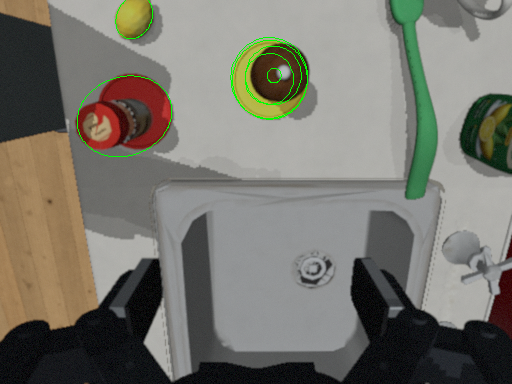

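Mill knob at (285,71) puts the mill at about (0.612,-0.009), on yellow (0.604,-0.013). The jar stands on red.

Call:
jog_arm(
  moves=[
    {"slide": [40,10,0],"angular": [0,0,0],"fingers": 0},
    {"slide": [75,18,0],"angular": [0,0,0],"fingers": 0},
    {"slide": [95,22,10],"angular": [0,0,0],"fingers": 0},
    {"slide": [95,22,40],"angular": [0,0,0],"fingers": 0},
    {"slide": [95,22,80],"angular": [0,0,0],"fingers": 0},
    {"slide": [95,22,115],"angular": [0,0,0],"fingers": 0},
    {"slide": [95,22,145],"angular": [0,0,0],"fingers": 0},
    {"slide": [95,22,165],"angular": [0,0,0],"fingers": 0},
    {"slide": [95,22,175],"angular": [0,0,0],"fingers": 0},
    {"slide": [95,22,179],"angular": [0,0,0],"fingers": 0},
  ],
)

```text
clock: 15.2
tcp_pos: [0.6108, -0.0086, 0.0828]
orientation: [-0.001, 0.707, 0.707, -0.001]
wrist_force: [-0.5, -0.2, 0.1]
finger_gap: 0.0857
grip_force: 0.0
```

Call:
jog_arm(
  moves=[
    {"slide": [0,0,0],"angular": [0,0,0],"fingers": 0.2},
    {"slide": [0,0,0],"angular": [0,0,0],"fingers": 0.4},
    {"slide": [0,0,0],"angular": [0,0,0],"fingers": 0.6},
    {"slide": [0,0,0],"angular": [0,0,0],"fingers": 0.6},
    {"slide": [0,0,0],"angular": [0,0,0],"fingers": 0.6},
    {"slide": [0,0,0],"angular": [0,0,0],"fingers": 0.6},
  ],
)

```text
clock: 15.7
tcp_pos: [0.614, -0.0095, 0.0863]
orientation: [0.002, 0.707, 0.707, 0.001]
wrist_force: [-1.8, 0.1, 6.3]
finger_gap: 0.0465
grip_force: 35.2
```

Call:
jog_arm(
  moves=[
    {"slide": [0,0,-20],"angular": [0,0,0],"fingers": 0.7},
    {"slide": [0,0,-50],"angular": [0,0,0],"fingers": 0.7},
    {"slide": [0,0,-85],"angular": [0,0,0],"fingers": 0.7},
    {"slide": [10,-5,-115],"angular": [0,0,0],"fingers": 0.7},
    {"slide": [40,-19,-120],"angular": [0,0,0],"fingers": 0.7},
    {"slide": [74,-35,-120],"angular": [0,0,0],"fingers": 0.7},
    {"slide": [108,-51,-120],"angular": [0,0,0],"fingers": 0.7},
    {"slide": [142,-67,-120],"angular": [0,0,0],"fingers": 0.7},
    {"slide": [176,-83,-120],"angular": [0,0,0],"fingers": 0.7},
    {"slide": [210,-99,-120],"angular": [0,0,0],"fingers": 0.7},
  ],
  squeeze=50,
)

```text
clock: 16.53
tcp_pos: [0.5132, 0.2022, 0.2048]
orientation: [0.001, 0.707, 0.707, 0.001]
wrist_force: [0.6, 0.1, -1.7]
finger_gap: 0.0461
grip_force: 51.6
```

Call:
jog_arm(
  moves=[
    {"slide": [34,-16,0],"angular": [0,0,0],"fingers": 0.7},
    {"slide": [68,-32,0],"angular": [0,0,0],"fingers": 0.7},
    {"slide": [102,-48,0],"angular": [0,0,0],"fingers": 0.7},
    {"slide": [136,-64,0],"angular": [0,0,0],"fingers": 0.7},
    {"slide": [160,-76,0],"angular": [0,0,0],"fingers": 0.7},
    {"slide": [172,-82,10],"angular": [0,0,0],"fingers": 0.7},
    {"slide": [172,-82,40],"angular": [0,0,0],"fingers": 0.7},
    {"slide": [172,-82,75],"angular": [0,0,0],"fingers": 0.7},
    {"slide": [172,-82,95],"angular": [0,0,0],"fingers": 0.7},
    {"slide": [172,-82,100],"angular": [0,0,0],"fingers": 0.7},
  ],
)

```text
clock: 17.37
tcp_pos: [0.4294, 0.3708, 0.0995]
orientation: [-0.0, 0.707, 0.707, -0.003]
wrist_force: [-0.7, -0.3, -1.8]
finger_gap: 0.0456
grip_force: 51.7
```

Run:
```python
from cir import *
p=shot("wrist"); print(get_state()["tcp_pos"],get_state()["wrist_force"])
im=draw(p,[(.4325,.3725,.006,.046),(.4325,.3725,.02,.029)])
q=shot("side"); b=cv2.resize(q["color"][130:310,190:350],(267,300))
o=np.zeros((384,780,3),np.uint8); o[:,:512]=im; o[:300,512:779]=b
cv2.imwrite("pics/g8.png",o[...,::-1])
```

```text
[0.43006184 0.3710877  0.10049979] [-0.22383648 -0.83606397 -1.33954923]
```

View pics/g8.png

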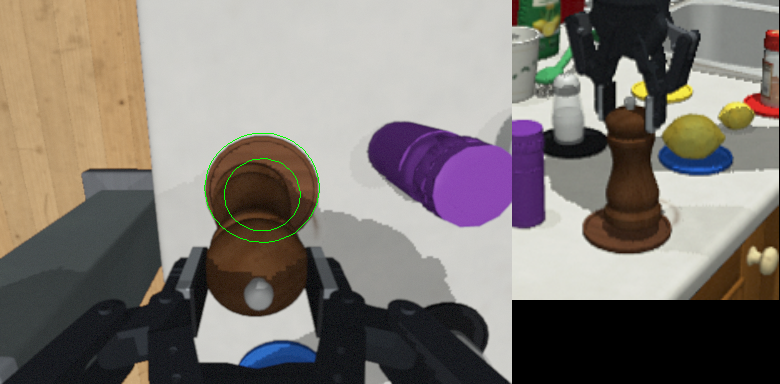

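Mill upright over the wooden coaster, its foot nearly matching the target ring. Lower.

Call:
jog_arm(
  moves=[
    {"slide": [0,2,4],"angular": [0,0,0],"fingers": 0.7},
    {"slide": [0,2,8],"angular": [0,0,0],"fingers": 0.7},
    {"slide": [0,2,12],"angular": [0,0,0],"fingers": 0.7},
    {"slide": [0,2,14],"angular": [0,0,0],"fingers": 0.7},
    {"slide": [0,2,15],"angular": [0,0,0],"fingers": 0.7},
    {"slide": [0,2,15],"angular": [0,0,0],"fingers": 0.7},
  ],
)

```text
clock: 17.97
tcp_pos: [0.4338, 0.3727, 0.0886]
orientation: [0.0, 0.707, 0.707, -0.0]
wrist_force: [0.8, -0.1, -1.5]
finger_gap: 0.0458
grip_force: 51.7
```

Call:
jog_arm(
  moves=[
    {"slide": [0,0,1],"angular": [0,0,0],"fingers": 0.7},
    {"slide": [0,0,3],"angular": [0,0,0],"fingers": 0.7},
    {"slide": [0,0,3],"angular": [0,0,0],"fingers": 0.7},
    {"slide": [0,0,3],"angular": [0,0,0],"fingers": 0.7},
  ],
)

```text
clock: 18.3
tcp_pos: [0.4341, 0.3733, 0.0865]
orientation: [0.0, 0.707, 0.707, 0.001]
wrist_force: [-1.4, 0.6, 6.6]
finger_gap: 0.046
grip_force: 52.3
```

Call:
jog_arm(
  moves=[
    {"slide": [0,0,0],"angular": [0,0,0],"fingers": 0.3},
    {"slide": [0,0,0],"angular": [0,0,0],"fingers": 0},
    {"slide": [0,0,0],"angular": [0,0,0],"fingers": 0},
    {"slide": [0,0,0],"angular": [0,0,0],"fingers": 0},
    {"slide": [0,0,-40],"angular": [0,0,0],"fingers": 0},
    {"slide": [0,0,-80],"angular": [0,0,0],"fingers": 0},
    {"slide": [0,0,-120],"angular": [0,0,0],"fingers": 0},
    {"slide": [-20,2,-150],"angular": [0,0,0],"fingers": 0},
    {"slide": [-60,4,-160],"angular": [0,0,0],"fingers": 0},
    {"slide": [-100,8,-165],"angular": [0,0,0],"fingers": 0},
  ],
)

```text
clock: 19.13
tcp_pos: [0.4428, 0.2732, 0.2534]
orientation: [0.001, 0.706, 0.708, 0.002]
wrist_force: [0.4, -0.8, -0.6]
finger_gap: 0.0854
grip_force: 0.0
```

Call:
jog_arm(
  moves=[
    {"slide": [-40,2,0],"angular": [0,0,0],"fingers": 0},
    {"slide": [-80,4,0],"angular": [0,0,0],"fingers": 0},
    {"slide": [-120,6,0],"angular": [0,0,0],"fingers": 0},
    {"slide": [-160,8,0],"angular": [0,0,0],"fingers": 0},
    {"slide": [-185,8,0],"angular": [0,0,0],"fingers": 0},
    {"slide": [-193,8,0],"angular": [0,0,0],"fingers": 0},
  ],
)

```text
clock: 19.63
tcp_pos: [0.4496, 0.0765, 0.2506]
orientation: [0.0, 0.709, 0.705, -0.0]
wrist_force: [-0.1, -0.3, -0.3]
finger_gap: 0.085
grip_force: 0.0
```

```bash
python3 w.py w9 lemon
python3 - <<'E'
from cir import *
from c import coasters
p=shot("wrist"); print(get_state()["tcp_pos"])
im=coasters(p,["blue","yellow"])[...,::-1].copy()
hsv=cv2.cvtColor(p["color"],cv2.COLOR_RGB2HSV); m=cv2.inRange(hsv,(22,130,70),(33,255,255))
m=cv2.morphologyEx(m,cv2.MORPH_OPEN,np.ones((3,3)))
for c in cv2.findContours(m,cv2.RETR_EXTERNAL,cv2.CHAIN_APPROX_NONE)[0]:
    if cv2.contourArea(c)>400:
        P=np.array([ray(p,q[0].astype(float),.033)[:2]*1000 for q in c],np.float32)
        e=cv2.fitEllipse(P); print("lemon mm",np.round(e[0],1),np.round(e[1],1),"long axis deg",round(e[2]+90,1), cv2.minAreaRect(P))
cv2.imwrite("pics/g9.png",im[...,::-1])
E
```

```text
[0.4497 0.0769 0.2506] [ 0.     0.709  0.705 -0.   ] cam [0.449 0.158 0.412]
lemon_centre [([259, 180], 0.92, [0.452, 0.0519]), ([263, 69], 0.87, [0.4565, 0.1768])]
[0.44968799 0.07967546 0.25059275]
blue [259.2  73.1] [77.7 81.8] 179 [0.4528 0.1755]
yellow [372.6 223.2] [61.2 68.9] 64 [ 0.6034 -0.0123]
yellow [259.8 178.2] [28.  39.3] 42 [0.4533 0.0499]
yellow [261.8  69. ] [50.1 67.7] 58 [0.4558 0.1799]
lemon mm [593.8  -2.6] [82.9 84.5] long axis deg 131.5 ((593.557861328125, -2.6555824279785156), (82.97586822509766, 85.26046752929688), 47.37884521484375)
lemon mm [452.8  56.4] [32.9 44.7] long axis deg 229.2 ((452.712646484375, 56.36125946044922), (37.98935317993164, 36.84348678588867), 89.80880737304688)
lemon mm [455.3 178. ] [51.3 69.9] long axis deg 206.7 ((455.5110168457031, 178.4564208984375), (60.35764694213867, 60.032615661621094), 71.90829467773438)
```

View pics/g9.png

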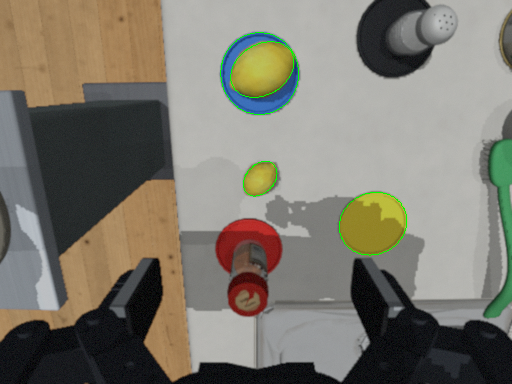

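Large lemon at (262,69) on blue, meant, with its long axis at about 27°. The small lemon at (260,178) is the decoy. Yellow is empty at (373,223).

Call:
jog_arm(
  moves=[
    {"slide": [30,2,0],"angular": [0,0,7],"fingers": 0},
    {"slide": [60,4,0],"angular": [0,0,14],"fingers": 0},
    {"slide": [85,5,0],"angular": [0,0,21],"fingers": 0},
    {"slide": [100,6,20],"angular": [0,0,28],"fingers": 0},
    {"slide": [100,6,50],"angular": [0,0,35],"fingers": 0},
    {"slide": [100,6,80],"angular": [0,0,42],"fingers": 0},
    {"slide": [100,6,110],"angular": [0,0,49],"fingers": 0},
    {"slide": [100,6,125],"angular": [0,0,56],"fingers": 0},
    {"slide": [100,6,130],"angular": [0,0,58],"fingers": 0},
    {"slide": [100,6,130],"angular": [0,0,58],"fingers": 0},
  ],
)

```text
clock: 20.62
tcp_pos: [0.4536, 0.1813, 0.1184]
orientation: [-0.0, 0.961, 0.276, -0.002]
wrist_force: [-0.8, -0.3, -0.1]
finger_gap: 0.0854
grip_force: 0.0
```

Call:
jog_arm(
  moves=[
    {"slide": [0,3,30],"angular": [0,0,0],"fingers": 0},
    {"slide": [0,3,60],"angular": [0,0,0],"fingers": 0},
    {"slide": [0,3,80],"angular": [0,0,0],"fingers": 0},
    {"slide": [0,3,92],"angular": [0,0,0],"fingers": 0},
    {"slide": [0,3,98],"angular": [0,0,0],"fingers": 0},
    {"slide": [0,3,98],"angular": [0,0,0],"fingers": 0.2},
    {"slide": [0,3,98],"angular": [0,0,0],"fingers": 0.4},
    {"slide": [0,3,98],"angular": [0,0,0],"fingers": 0.5},
    {"slide": [0,3,98],"angular": [0,0,0],"fingers": 0.5},
    {"slide": [0,3,98],"angular": [0,0,0],"fingers": 0.5},
  ],
  squeeze=30,
)

```text
clock: 21.45
tcp_pos: [0.4587, 0.1777, 0.0244]
orientation: [0.0, 0.961, 0.276, 0.002]
wrist_force: [-0.0, 1.2, 5.0]
finger_gap: 0.046
grip_force: 29.7
```

Call:
jog_arm(
  moves=[
    {"slide": [0,0,0],"angular": [0,0,0],"fingers": 0.5},
    {"slide": [0,0,0],"angular": [0,0,0],"fingers": 0.6},
    {"slide": [0,0,0],"angular": [0,0,0],"fingers": 0.6},
  ],
)

```text
clock: 21.7
tcp_pos: [0.4586, 0.1777, 0.0243]
orientation: [-0.0, 0.961, 0.275, 0.002]
wrist_force: [-0.1, 0.3, 5.3]
finger_gap: 0.0464
grip_force: 29.9
```

Call:
jog_arm(
  moves=[
    {"slide": [0,0,-20],"angular": [0,0,0],"fingers": 0.6},
    {"slide": [0,0,-50],"angular": [0,0,0],"fingers": 0.6},
    {"slide": [0,0,-75],"angular": [0,0,0],"fingers": 0.6},
    {"slide": [2,15,-80],"angular": [0,0,0],"fingers": 0.6},
    {"slide": [5,45,-80],"angular": [0,0,0],"fingers": 0.6},
    {"slide": [8,80,-80],"angular": [0,0,0],"fingers": 0.6},
    {"slide": [12,115,-80],"angular": [0,0,0],"fingers": 0.6},
    {"slide": [15,150,-80],"angular": [0,0,0],"fingers": 0.6},
    {"slide": [18,185,-80],"angular": [0,0,0],"fingers": 0.6},
    {"slide": [22,215,-80],"angular": [0,0,0],"fingers": 0.6},
  ],
)

```text
clock: 22.53
tcp_pos: [0.5912, 0.0043, 0.1033]
orientation: [0.0, 0.961, 0.275, 0.001]
wrist_force: [0.2, 1.3, -1.4]
finger_gap: 0.0459
grip_force: 29.8
```

Call:
jog_arm(
  moves=[
    {"slide": [2,18,0],"angular": [0,0,0],"fingers": 0.6},
    {"slide": [2,24,15],"angular": [0,0,0],"fingers": 0.6},
    {"slide": [2,24,35],"angular": [0,0,0],"fingers": 0.6},
    {"slide": [2,24,50],"angular": [0,0,0],"fingers": 0.6},
    {"slide": [2,24,55],"angular": [0,0,0],"fingers": 0.6},
    {"slide": [2,24,55],"angular": [0,0,0],"fingers": 0.6},
  ],
)

```text
clock: 23.03
tcp_pos: [0.6029, -0.0127, 0.0463]
orientation: [-0.001, 0.961, 0.275, -0.001]
wrist_force: [-0.0, -0.0, -1.8]
finger_gap: 0.0456
grip_force: 29.9
```

Run:
```python
from cir import *
p=shot("wrist"); print(get_state()["tcp_pos"],get_state()["wrist_force"])
im=draw(p,[(.604,-.0125,.006,.046)])
q=shot("scene"); b=cv2.resize(q["color"][90:270,220:380],(267,300))
o=np.zeros((384,780,3),np.uint8); o[:,:512]=im; o[:300,512:779]=b
cv2.imwrite("pics/g10.png",o[...,::-1])
```

```text
[ 0.60380888 -0.01270586  0.04755048] [ 0.46729427  0.02386726 -2.13692237]
```

View pics/g10.png

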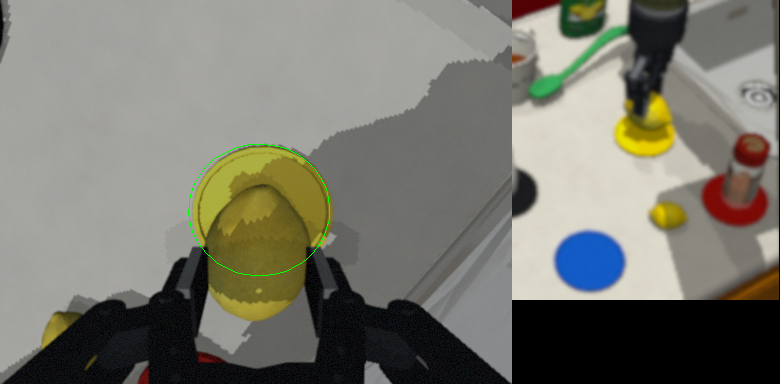

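Run:
```python
from cir import *
p=shot("wrist"); Tc=np.linalg.inv(np.array(p["tool_from_camera"]))
u,v=np.meshgrid(np.linspace(0,6.28,60),np.linspace(0,3.14,40))
E=np.c_[(.039*np.cos(v)).ravel(),(.0275*np.sin(v)*np.cos(u)).ravel(),(.028*np.sin(v)*np.sin(u)).ravel()]
for a in (-.005,0,.005,.010,.015):
  P=E+[a,0,-.0085]; c=(Tc[:3,:3]@P.T).T+Tc[:3,3]
  q=cv2.projectPoints(c,np.zeros(3),np.zeros(3),K(p),np.array(p["D"]))[0].reshape(-1,2)
  print(a,q.min(0).round(),q.max(0).round())
```

```text
-0.005 [205. 186.] [312. 331.]
0 [204. 176.] [312. 323.]
0.005 [204. 166.] [313. 315.]
0.01 [203. 156.] [314. 307.]
0.015 [203. 146.] [314. 298.]
```

Lemon is held within about 2 mm of the TCP axis and yellow matches the ring. Lower.

Call:
jog_arm(
  moves=[
    {"slide": [1,0,8],"angular": [0,0,0],"fingers": 0.6},
    {"slide": [1,0,15],"angular": [0,0,0],"fingers": 0.6},
    {"slide": [1,0,19],"angular": [0,0,0],"fingers": 0.6},
    {"slide": [1,0,22],"angular": [0,0,0],"fingers": 0.6},
    {"slide": [1,0,23],"angular": [0,0,0],"fingers": 0.6},
    {"slide": [1,0,23],"angular": [0,0,0],"fingers": 0.6},
  ],
)

```text
clock: 23.68
tcp_pos: [0.6049, -0.0122, 0.0246]
orientation: [-0.0, 0.961, 0.275, -0.0]
wrist_force: [0.1, 0.1, -1.1]
finger_gap: 0.046
grip_force: 30.1
```

Call:
jog_arm(
  moves=[
    {"slide": [0,0,1],"angular": [0,0,0],"fingers": 0.6},
    {"slide": [0,0,2],"angular": [0,0,0],"fingers": 0.6},
    {"slide": [0,0,2],"angular": [0,0,0],"fingers": 0.3},
    {"slide": [0,0,1],"angular": [0,0,0],"fingers": 0},
    {"slide": [0,0,0],"angular": [0,0,0],"fingers": 0},
    {"slide": [0,0,0],"angular": [0,0,0],"fingers": 0},
    {"slide": [0,0,-30],"angular": [0,0,0],"fingers": 0},
    {"slide": [0,0,-70],"angular": [0,0,0],"fingers": 0},
    {"slide": [0,0,-110],"angular": [0,0,0],"fingers": 0},
    {"slide": [0,0,-150],"angular": [0,0,0],"fingers": 0},
  ],
)

```text
clock: 24.52
tcp_pos: [0.6045, -0.0123, 0.1758]
orientation: [-0.0, 0.961, 0.275, -0.001]
wrist_force: [0.8, -0.6, -0.0]
finger_gap: 0.0858
grip_force: 0.0
```

Call:
jog_arm(
  moves=[
    {"slide": [8,-14,-30],"angular": [0,0,-7],"fingers": 0},
    {"slide": [17,-28,-60],"angular": [0,0,-14],"fingers": 0},
    {"slide": [26,-43,-75],"angular": [0,0,-21],"fingers": 0},
    {"slide": [35,-58,-75],"angular": [0,0,-28],"fingers": 0},
    {"slide": [44,-73,-75],"angular": [0,0,-35],"fingers": 0},
    {"slide": [53,-88,-75],"angular": [0,0,-42],"fingers": 0},
    {"slide": [62,-103,-75],"angular": [0,0,-49],"fingers": 0},
    {"slide": [68,-114,-75],"angular": [0,0,-56],"fingers": 0},
    {"slide": [68,-114,-75],"angular": [0,0,-58],"fingers": 0},
    {"slide": [68,-114,-75],"angular": [0,0,-58],"fingers": 0},
  ],
)

```text
clock: 25.35
tcp_pos: [0.6022, 0.1213, 0.2494]
orientation: [-0.0, 0.706, 0.708, -0.0]
wrist_force: [0.3, 0.1, 0.3]
finger_gap: 0.0852
grip_force: 0.0
```

```bash
python3 w.py w11 salt,lemon
python3 - <<'E'
from cir import *
p=shot("wrist"); print(get_state()["tcp_pos"])
cv2.imwrite("pics/g11.png",draw(p,[(.609,.216,.006,.046),(.612,.222,.095,.01),(.604,-.0125,.006,.046),(.604,-.0125,.033,.0275)])[...,::-1])
E
```

```text
[0.6023 0.1208 0.2494] [ 0.     0.707  0.707 -0.   ] cam [0.601 0.202 0.411]
salt_centre [([270, 73], 0.7, [0.6148, 0.2162])]
lemon_centre [([139, 212], 0.89, [0.4577, 0.0564]), ([260, 264], 0.76, [0.6068, -0.0143])]
[0.60238874 0.12000462 0.24950297]
```

View pics/g11.png

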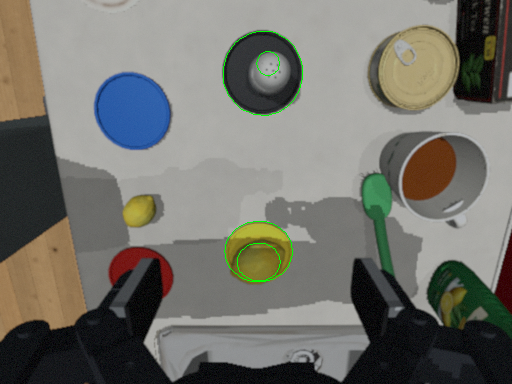

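Lemon on yellow within the ring, salt upright on black at about (0.615,0.217), blue empty at (133,110). I'll fetch the salt.

Call:
jog_arm(
  moves=[
    {"slide": [35,4,0],"angular": [0,0,0],"fingers": 0},
    {"slide": [70,9,0],"angular": [0,0,0],"fingers": 0},
    {"slide": [96,12,10],"angular": [0,0,0],"fingers": 0},
    {"slide": [96,12,45],"angular": [0,0,0],"fingers": 0},
    {"slide": [96,12,85],"angular": [0,0,0],"fingers": 0},
    {"slide": [96,12,125],"angular": [0,0,0],"fingers": 0},
    {"slide": [96,12,160],"angular": [0,0,0],"fingers": 0},
    {"slide": [96,12,190],"angular": [0,0,0],"fingers": 0},
    {"slide": [96,12,206],"angular": [0,0,0],"fingers": 0},
    {"slide": [96,12,212],"angular": [0,0,0],"fingers": 0},
  ],
)

```text
clock: 26.38
tcp_pos: [0.6118, 0.2152, 0.0335]
orientation: [-0.002, 0.708, 0.706, -0.003]
wrist_force: [-0.2, -0.3, -0.2]
finger_gap: 0.0852
grip_force: 0.0
```

Call:
jog_arm(
  moves=[
    {"slide": [0,0,0],"angular": [0,0,0],"fingers": 0.3},
    {"slide": [0,0,0],"angular": [0,0,0],"fingers": 0.6},
    {"slide": [0,0,0],"angular": [0,0,0],"fingers": 0.7},
    {"slide": [0,0,0],"angular": [0,0,0],"fingers": 0.7},
    {"slide": [0,0,0],"angular": [0,0,0],"fingers": 0.7},
    {"slide": [0,0,0],"angular": [0,0,0],"fingers": 0.7},
    {"slide": [0,0,0],"angular": [0,0,0],"fingers": 0.7},
  ],
  squeeze=35,
)

```text
clock: 26.97
tcp_pos: [0.616, 0.2168, 0.0399]
orientation: [0.001, 0.707, 0.707, 0.002]
wrist_force: [-0.6, 0.3, 6.0]
finger_gap: 0.0327
grip_force: 34.2
```

Call:
jog_arm(
  moves=[
    {"slide": [0,0,-20],"angular": [0,0,0],"fingers": 0.7},
    {"slide": [0,0,-45],"angular": [0,0,0],"fingers": 0.7},
    {"slide": [-5,-15,-60],"angular": [0,0,0],"fingers": 0.7},
    {"slide": [-13,-48,-60],"angular": [0,0,0],"fingers": 0.7},
    {"slide": [-22,-83,-60],"angular": [0,0,0],"fingers": 0.7},
    {"slide": [-31,-118,-60],"angular": [0,0,0],"fingers": 0.7},
    {"slide": [-38,-146,-60],"angular": [0,0,0],"fingers": 0.7},
    {"slide": [-41,-162,-55],"angular": [0,0,0],"fingers": 0.7},
    {"slide": [-41,-163,-35],"angular": [0,0,0],"fingers": 0.7},
    {"slide": [-41,-163,-15],"angular": [0,0,0],"fingers": 0.7},
  ],
)

```text
clock: 27.8
tcp_pos: [0.4513, 0.1756, 0.0538]
orientation: [0.001, 0.707, 0.707, 0.001]
wrist_force: [0.1, 0.5, -1.5]
finger_gap: 0.0326
grip_force: 34.5
```

Call:
jog_arm(
  moves=[
    {"slide": [0,0,3],"angular": [0,0,0],"fingers": 0.7},
    {"slide": [0,0,3],"angular": [0,0,0],"fingers": 0.7},
    {"slide": [0,0,3],"angular": [0,0,0],"fingers": 0.7},
  ],
)

```text
clock: 28.05
tcp_pos: [0.4518, 0.1756, 0.0502]
orientation: [0.0, 0.707, 0.707, 0.0]
wrist_force: [0.9, -0.4, -1.5]
finger_gap: 0.033
grip_force: 34.5
```

Run:
```python
from cir import *
from c import coasters
p=shot("wrist"); print(get_state()["tcp_pos"],get_state()["wrist_force"])
coasters(p,["blue"])
cv2.imwrite("pics/g12.png",draw(p,[(.453,.1755,.006,.046),(.453,.1755,.018,.022),(.453,.1755,.106,.008)])[...,::-1])
```

```text
[0.45239425 0.17569563 0.05058593] [-0.11352354 -0.14037738 -0.64968774]
blue [258.5 213.4] [127.4 136.2] 88 [0.4526 0.177 ]
```

View pics/g12.png

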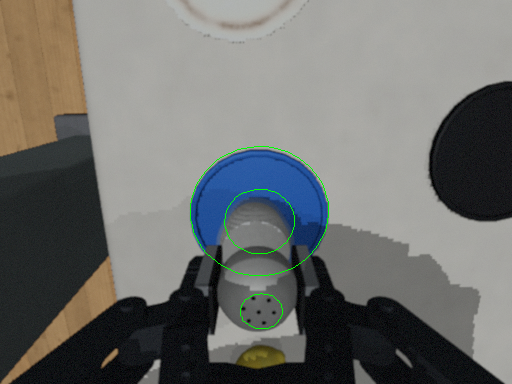

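The salt lines up with blue. Lower.

Call:
jog_arm(
  moves=[
    {"slide": [0,0,4],"angular": [0,0,0],"fingers": 0.7},
    {"slide": [0,0,8],"angular": [0,0,0],"fingers": 0.7},
    {"slide": [0,0,11],"angular": [0,0,0],"fingers": 0.7},
    {"slide": [0,0,12],"angular": [0,0,0],"fingers": 0.7},
    {"slide": [0,0,12],"angular": [0,0,0],"fingers": 0.7},
    {"slide": [0,0,13],"angular": [0,0,0],"fingers": 0.7},
    {"slide": [0,0,13],"angular": [0,0,0],"fingers": 0.7},
  ],
)

```text
clock: 28.68
tcp_pos: [0.4526, 0.1758, 0.0396]
orientation: [0.001, 0.707, 0.707, 0.001]
wrist_force: [-6.0, -1.1, 24.9]
finger_gap: 0.0328
grip_force: 40.1
```

Call:
jog_arm(
  moves=[
    {"slide": [0,0,-3],"angular": [0,0,0],"fingers": 0.7},
    {"slide": [0,0,-3],"angular": [0,0,0],"fingers": 0.3},
    {"slide": [0,0,-3],"angular": [0,0,0],"fingers": 0},
    {"slide": [0,0,-3],"angular": [0,0,0],"fingers": 0},
    {"slide": [0,0,-3],"angular": [0,0,0],"fingers": 0},
    {"slide": [0,0,-35],"angular": [0,0,0],"fingers": 0},
    {"slide": [0,0,-75],"angular": [0,0,0],"fingers": 0},
    {"slide": [0,0,-115],"angular": [0,0,0],"fingers": 0},
    {"slide": [0,0,-155],"angular": [0,0,0],"fingers": 0},
    {"slide": [0,0,-195],"angular": [0,0,0],"fingers": 0},
  ],
)

```text
clock: 29.52
tcp_pos: [0.4508, 0.1754, 0.233]
orientation: [-0.0, 0.707, 0.707, -0.0]
wrist_force: [1.4, -0.6, -0.7]
finger_gap: 0.0853
grip_force: 0.0
```

Call:
jog_arm(
  moves=[
    {"slide": [-15,15,-20],"angular": [0,0,0],"fingers": 0},
    {"slide": [-30,25,-50],"angular": [0,0,0],"fingers": 0},
    {"slide": [-45,40,-80],"angular": [0,0,0],"fingers": 0},
    {"slide": [-50,40,-100],"angular": [0,0,0],"fingers": 0},
    {"slide": [-50,40,-110],"angular": [0,0,0],"fingers": 0},
    {"slide": [-50,40,-110],"angular": [0,0,0],"fingers": 0},
  ],
)

```text
clock: 30.02
tcp_pos: [0.4927, 0.1251, 0.3437]
orientation: [0.001, 0.708, 0.707, 0.001]
wrist_force: [-0.4, 1.0, 0.2]
finger_gap: 0.0854
grip_force: 0.0
```

```bash
python3 w.py w13 salt,spice,lemon,mill
python3 - <<'E'
from cir import *
C=dict(blue=(.4528,.176),wood=(.4325,.3715),red=(.438,-.0487),yel=(.604,-.0125)); rr=dict(blue=(.095,.01),wood=(.135,.006),red=(.111,.0225),yel=(.033,.0275))
L=[(*C[k],.006,.046) for k in C]+[(*C[k],*rr[k]) for k in C]
p=shot("wrist"); print(get_state()["tcp_pos"])
q=shot("scene"); b=draw(q,L)[80:384,90:400]
o=np.zeros((590,780,3),np.uint8); o[:300,:400]=cv2.resize(draw(p,L),(400,300)); o[:,400:]=0
o[:372,400:780]=cv2.resize(b,(380,372))
cv2.imwrite("pics/g13.png",o[:380,:,::-1])
E
```

```text
[0.4922 0.1253 0.342 ] [0.001 0.707 0.707 0.001] cam [0.492 0.206 0.505]
salt_centre [([226, 109], 0.58, [0.453, 0.179])]
spice_centre [([226, 268], 0.95, [0.447, -0.0577]), ([327, 233], 0.4, [0.5975, 0.0018])]
lemon_centre [([229, 193], 0.93, [0.4524, 0.0561])]
mill_centre []
[0.49067919 0.12572421 0.34027032]
```

View pics/g13.png

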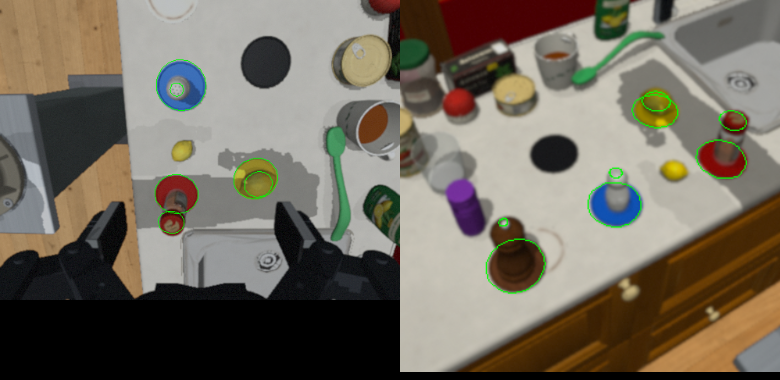

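All four items match their rings: wrist view, salt (181,87) on blue; scene view, mill on wood, jar on red, lemon on yellow. I have gone over the 14-picture limit, so the last check, the jar, is numeric only.

Run:
```python
from cir import *
from scipy.optimize import least_squares
obs=[]
a=np.arange(0,6.3,.05); cap=np.array([[.0225*np.cos(t),.0225*np.sin(t),z] for z in(.09,.111) for t in a])
def proj(p,P):
    V=np.linalg.inv(p["W"]); return cv2.projectPoints((V[:3,:3]@P.T).T+V[:3,3],np.zeros(3),np.zeros(3),K(p),np.array(p["D"]))[0].reshape(-1,2)
for n in ("scene","side"):
    p=shot(n); hsv=cv2.cvtColor(p["color"],cv2.COLOR_RGB2HSV)
    m=cv2.inRange(hsv,(0,110,50),(9,255,255))|cv2.inRange(hsv,(172,110,50),(180,255,255))
    g=proj(p,cap+[.438,-.0487,0]); gc=(g.min(0)+g.max(0))/2
    for c in cv2.findContours(m,cv2.RETR_EXTERNAL,cv2.CHAIN_APPROX_NONE)[0]:
        x,y,w,h=cv2.boundingRect(c)
        if cv2.contourArea(c)>60 and np.hypot(*(gc-[x+w/2,y+h/2]))<25:
            print(n,(x,y,w,h),"pred",g.min(0).round(1),(g.max(0)-g.min(0)).round(1))
            if h<35: obs.append((p,np.array([x+w/2-.5,y+h/2-.5])))
def f(v): 
    r=[]
    for p,o in obs:
        g=proj(p,cap+[*v,0]); r.extend((g.min(0)+g.max(0))/2-o)
    return r
s=least_squares(f,[.438,-.0487]); print(s.x,np.round(s.fun,1))
```

```text
scene (353, 170, 21, 20) pred [348.3 170.2] [23.5 22.4]
side (341, 148, 19, 13) pred [338.9 148.3] [20.  14.1]
[ 0.43927567 -0.0580261 ] [ 0.1 -0.1 -0.1  0.4]
```

The jar comes out at (0.439,-0.058), about 9 mm off in y. That is within tolerance, but I'll nudge it to the middle.

Call:
jog_arm(
  moves=[
    {"slide": [-40,-12,15],"angular": [0,0,0],"fingers": 0},
    {"slide": [-78,-23,30],"angular": [0,0,0],"fingers": 0},
    {"slide": [-115,-34,45],"angular": [0,0,0],"fingers": 0},
    {"slide": [-150,-45,60],"angular": [0,0,0],"fingers": 0},
    {"slide": [-175,-52,75],"angular": [0,0,0],"fingers": 0},
    {"slide": [-183,-53,100],"angular": [0,0,0],"fingers": 0},
    {"slide": [-183,-53,135],"angular": [0,0,0],"fingers": 0},
    {"slide": [-183,-53,165],"angular": [0,0,0],"fingers": 0},
    {"slide": [-183,-53,175],"angular": [0,0,0],"fingers": 0},
    {"slide": [-183,-53,175],"angular": [0,0,0],"fingers": 0},
  ],
)

```text
clock: 31.3
tcp_pos: [0.436, -0.0568, 0.1642]
orientation: [-0.002, 0.707, 0.707, -0.001]
wrist_force: [-0.5, -0.3, 0.3]
finger_gap: 0.0855
grip_force: 0.0
```

Call:
jog_arm(
  moves=[
    {"slide": [0,0,30],"angular": [0,0,0],"fingers": 0},
    {"slide": [0,0,60],"angular": [0,0,0],"fingers": 0},
    {"slide": [0,0,85],"angular": [0,0,0],"fingers": 0},
    {"slide": [0,0,97],"angular": [0,0,0],"fingers": 0},
    {"slide": [0,0,102],"angular": [0,0,0],"fingers": 0},
    {"slide": [0,0,102],"angular": [0,0,0],"fingers": 0.3},
    {"slide": [0,0,102],"angular": [0,0,0],"fingers": 0.6},
    {"slide": [0,0,102],"angular": [0,0,0],"fingers": 0.7},
    {"slide": [0,0,102],"angular": [0,0,0],"fingers": 0.7},
    {"slide": [0,0,102],"angular": [0,0,0],"fingers": 0.7},
  ],
)

```text
clock: 32.13
tcp_pos: [0.4398, -0.0579, 0.0664]
orientation: [0.002, 0.707, 0.707, 0.001]
wrist_force: [-0.6, -0.3, 5.4]
finger_gap: 0.0433
grip_force: 35.2
```

Call:
jog_arm(
  moves=[
    {"slide": [0,0,0],"angular": [0,0,0],"fingers": 0.7},
    {"slide": [0,0,-5],"angular": [0,0,0],"fingers": 0.7},
    {"slide": [0,0,-8],"angular": [0,0,0],"fingers": 0.7},
    {"slide": [4,0,-8],"angular": [0,0,0],"fingers": 0.7},
    {"slide": [8,0,-8],"angular": [0,0,0],"fingers": 0.7},
    {"slide": [8,0,-5],"angular": [0,0,0],"fingers": 0.7},
    {"slide": [8,0,-2],"angular": [0,0,0],"fingers": 0.7},
    {"slide": [8,0,0],"angular": [0,0,0],"fingers": 0.7},
    {"slide": [8,0,0],"angular": [0,0,0],"fingers": 0.7},
  ],
)

```text
clock: 32.88
tcp_pos: [0.4385, -0.0494, 0.0664]
orientation: [0.001, 0.707, 0.707, 0.0]
wrist_force: [-7.2, 2.3, 21.2]
finger_gap: 0.0435
grip_force: 37.8
```

Release and rise clear.

Call:
jog_arm(
  moves=[
    {"slide": [0,0,-3],"angular": [0,0,0],"fingers": 0.7},
    {"slide": [0,0,-3],"angular": [0,0,0],"fingers": 0.3},
    {"slide": [0,0,-3],"angular": [0,0,0],"fingers": 0},
    {"slide": [0,0,-3],"angular": [0,0,0],"fingers": 0},
    {"slide": [0,0,-3],"angular": [0,0,0],"fingers": 0},
    {"slide": [0,0,-35],"angular": [0,0,0],"fingers": 0},
    {"slide": [0,0,-75],"angular": [0,0,0],"fingers": 0},
    {"slide": [0,0,-115],"angular": [0,0,0],"fingers": 0},
    {"slide": [0,0,-155],"angular": [0,0,0],"fingers": 0},
    {"slide": [0,0,-190],"angular": [0,0,0],"fingers": 0},
  ],
)

```text
clock: 33.72
tcp_pos: [0.4382, -0.0495, 0.2569]
orientation: [0.0, 0.707, 0.707, 0.0]
wrist_force: [0.5, -0.4, 0.3]
finger_gap: 0.0855
grip_force: 0.0
```

Call:
jog_arm(
  moves=[
    {"slide": [-35,0,0],"angular": [0,0,0],"fingers": 0},
    {"slide": [-60,0,0],"angular": [0,0,0],"fingers": 0},
    {"slide": [-60,0,0],"angular": [0,0,0],"fingers": 0},
    {"slide": [-60,0,0],"angular": [0,0,0],"fingers": 0},
  ],
)

```text
clock: 34.05
tcp_pos: [0.4382, -0.1103, 0.2542]
orientation: [-0.0, 0.708, 0.706, -0.0]
wrist_force: [-0.1, 0.3, -0.1]
finger_gap: 0.0855
grip_force: 0.0
```

Run:
```python
from h import *
p=shot("scene")
for t in ("salt_centre","mill_centre","spice_centre","lemon_centre","glass_centre"):
    print(t,[(ray(p,d["point"],Z[t])[:2].round(3).tolist(),round(d["p"],2)) for d in tip_of(t,p)[:2]])
p=shot("side")
for t in ("spice_centre","mill_centre"):
    print(t,[(ray(p,d["point"],Z[t])[:2].round(3).tolist(),round(d["p"],2)) for d in tip_of(t,p)[:2]])
```

```text
salt_centre [([0.456, 0.176], 0.91)]
mill_centre [([0.435, 0.372], 0.82), ([0.442, 0.182], 0.42)]
spice_centre [([0.534, 0.412], 0.64), ([0.429, -0.046], 0.59)]
lemon_centre [([0.448, 0.059], 0.52)]
glass_centre [([0.453, 0.176], 0.38)]
spice_centre [([0.53, 0.41], 0.89), ([0.428, -0.041], 0.83)]
mill_centre [([0.435, 0.374], 0.72), ([0.378, 0.103], 0.49)]
```

Run:
```python
from cir import *
from scipy.optimize import least_squares
obs=[]
a=np.arange(0,6.3,.05); cap=np.array([[.0225*np.cos(t),.0225*np.sin(t),z] for z in(.09,.111) for t in a])
def proj(p,P):
    V=np.linalg.inv(p["W"]); return cv2.projectPoints((V[:3,:3]@P.T).T+V[:3,3],np.zeros(3),np.zeros(3),K(p),np.array(p["D"]))[0].reshape(-1,2)
for n in ("scene","side"):
    p=shot(n); hsv=cv2.cvtColor(p["color"],cv2.COLOR_RGB2HSV)
    m=cv2.inRange(hsv,(0,110,50),(9,255,255))|cv2.inRange(hsv,(172,110,50),(180,255,255))
    g=proj(p,cap+[.438,-.0487,0]); gc=(g.min(0)+g.max(0))/2
    for c in cv2.findContours(m,cv2.RETR_EXTERNAL,cv2.CHAIN_APPROX_NONE)[0]:
        x,y,w,h=cv2.boundingRect(c)
        if cv2.contourArea(c)>60 and np.hypot(*(gc-[x+w/2,y+h/2]))<20 and h<35:
            print(n,(x,y,w,h)); obs.append((p,np.array([x+w/2-.5,y+h/2-.5])))
def f(v):
    r=[]
    for p,o in obs:
        g=proj(p,cap+[*v,0]); r.extend((g.min(0)+g.max(0))/2-o)
    return r
s=least_squares(f,[.438,-.0487]); print(s.x,np.round(s.fun,1))
if np.hypot(*(s.x-[.438,-.049]))<.009: print(hand_in())
```

```text
scene (351, 171, 21, 21)
side (341, 148, 19, 14)
[ 0.4375817  -0.05175824] [ 0.4  0.  -0.4  0.6]
the job is handed in; nothing more can be done
None
```

I handed the job in at about 34 s on the clock: salt is on blue, mill on wood, red-capped jar on red and lemon on yellow, each measured within about 5 mm of its coaster's middle. Black is empty, nothing was knocked over, and I never worked near the glass, though the final check did not find it. I viewed 17 pictures, over the limit of 14.

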